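Index the table, then hold the setup block over its nest

TASK

Turn the round indexing table by its black knob, counter-clockwise seen from above, from the white mark to the green mark, where it clicks into its second notch, and let go of the knob. Then pick up the grey setup block, carry it over the top of the yellow guard without touching the guard or disturbing the other things on the table, and bring it over the blue corner locators on the indexing table, level and lined up with the pocket between them, about 15 mm above their tops, ready to be lowered. Finish there, still holding the block still in the gripper: do not put it down, let go of it or let it touch the indexing table.

Things in the scene. Friction and masses are not known exactly. Their poses are not given: they have to be found in the camera images.
- indexer: fixed base of the indexing table: grey round flange, 216 mm across, 12 mm high; origin at the centre of its underside, on the vertical turning axis, z up. On the flange a white mark lies 110 degrees and a green mark 170 degrees counter-clockwise from its x axis. A block with a red-headed plunger at -80 degrees reaches 134 mm from the axis, 32 mm high (leave it alone).
- platter (a joint): angle of the round steel platter (180 mm across, top 45 mm above the surface) about the vertical axis, growing counter-clockwise from above. Sprung notches at 0 (knob at white mark; the start) and 1.047 rad = 60 degrees (knob at green mark); let go within 0.3 rad of a notch it is drawn to it and rests within 0.03 rad. Turning takes up to 4 N at the knob. Stops at -0.3 and 1.4.
- knob_top (a point): centre of the top of the black upright cylindrical knob on the platter: 17 mm thick, rising 46 mm from the platter's face (a 22 mm collar fills the lowest 3 mm), 76 mm from the turning axis; top 91 mm above the surface. It turns with the platter and does not spin in it. z up; y points away from the turning axis.
- nest (a point): centre of the nest, on the turning axis, level with the tops of the four blue L-shaped corner locators (57 mm above the work surface, 12 mm above the platter). The pocket between them is 54 mm along x and 79 mm along y; outside they span 66 by 91 mm. z up; y points at the knob; turns with the platter.
- setup_block: grey steel setup block with cross holes, 51 mm (x) by 76 mm (y) by 25 mm (z), about 0.66 kg, lying flat, loose; origin at the centre of its underside, z up. Grip it across the 51 mm width. Either way round fits the nest, whose long side is y.
- guard: fixed low yellow sheet guard with a steel top rail on two feet, standing on the work surface between the block and the indexer: 260 mm long (its x), 8 mm thick (feet 44 mm), 74 mm high; origin at the centre of its underside.
- v_block: bystander: small grey V-block with a dark stirrup clamp, 46x51x69 mm, loose; origin at the centre of its underside.
- oil_bottle: bystander: pale squeeze bottle with red cap and long spout, 43 mm across, 142 mm high, loose; origin at the centre of its underside.
- boring_bar: bystander: bright bar standing in a black holder, 51 mm across, 187 mm high, loose; origin at the centre of its underside.
- kit_red: bystander: red carton, 63x166x35 mm, loose; origin at the centre of its underside.
- soda_can: bystander: blue drinks can, 66 mm across, 122 mm high, loose; origin at the centre of its underside.
Things that resemble listed ones, but are neither listed nor needed, are in the scene too. Leave any orange or pink look-alike of the setup_block alone.

How it is judged:
By the outcome, as a careful person would: the job done as asked, in the order asked, and still so for the second after the job is handed in, while the arm keeps its last pose, push and grip.
It also fails if it takes over 64 s, if anything falls off the work surface, if the arm or the gripper's body presses on something with over 40 N, if the wrist force passes 120 N, or if a joint passes its speed limit or range.

ROBOT

A 6-joint arm with a two-finger parallel gripper is mounted at the origin on a cart in front of the work surface, level with it; the furniture and walls round the work are solid. World frame = base frame: x ahead of the robot, y to its left, z up, the work surface at z = 0. Lengths are in mm, angles in rad, forces in N, time in s.
With the tool pointing down it reaches from about 350 to 925 mm from the base axis. Payload 6.4 kg.
Tool frame: the origin (TCP) lies on the centre line of the jaws, within the pads' length; the fingertips stand 8 mm ahead of it and the grasp point (between the pads) lies 11 mm behind it; z points along the fingers, y is the line along which they close (so a half turn about z gives the same grasp; the last joint's range is limited). The gripper opens to 94 mm and grips with 3 to 60 N. Pads are 16 mm wide; open, the fingers measure 119 mm over their backs; the gripper's body (75 mm by 177 mm) begins 78 mm behind the grasp point.
Start: joints at [-1.333, 0.245, 1.558, -0, 1.339, -0.174], TCP at [260.174, -595.67, 213.455] pointing down, gripper open.
Joint ranges: [-3.13, 3.13], [-1.02, 2.26], [0.13, 2.54], [-0.95, 4.09], [0.21, 2.88], [-2.74, 2.74]. Speed limits (rad/s): [2.57, 2.57, 3.14, 3.14, 3.14, 3.14].

INTERFACE

Orientations are given as a unit quaternion [x, y, z, w].
In Python, from station import sensors, imaging, env gives the robot as it stands.
- The arm moves only by the shell command python3 -m pendant 'ROWS' [OPENING]. ROWS is a JSON list that holds a single list of rows (three levels of brackets), with 1 to 8 rows, each of 6 numbers: dx, dy, dz in fractions of the full range, 1 being 750 mm, then a rotation vector rx, ry, rz in parts of the range, where 1.0 means 180 degrees; each row is the pose to reach, as a shift and turn from the pose commanded when the command began, along the tool's axes at that moment; what a row does not reach only later rows make up. A row lasts 1/8 s, in which the tool goes at most 62.5 mm and 0.188 rad, less where a joint would pass 70% of its speed; a pose out of reach is approached as far as the arm can. OPENING is the finger opening in mm, set as the command begins (- or left out keeps the last). The fingers move at their own pace and stop on an object; the grip force is fixed at half the most. Time passes only in rows, so rows that do not move let the fingers close. It prints the time, the measured TCP pose, the force, the opening and the grip force at its end. Shift and turn numbers lie between -1 and 1, and a call with a number outside is refused. Input that does not fit is refused with a message, and nothing moves.
- sensors.sense(): the state, without advancing time (a new reading comes with each control period).
- imaging.read_camera(name): name is "side" or "top" or "wrist"; returns the picture (480x640x3 uint8, red, green, blue); there is no depth.
- imaging.camera_params(name): a dict with "fx", "fy", "cx", "cy" (pixels), "distortion" ([k1, k2, p1, p2, k3] as OpenCV has them; the pictures are not rectified), "extrinsics" (4x4, takes a point from camera to world coordinates); the wrist camera has in their place "tool_from_camera" (4x4, takes a point from camera to tool coordinates, whose origin is the TCP and whose axes are the flange's). Camera axes: x right, y up, looking along -z (the intrinsics and any distortion apply to the point x, -y, -z); pixel columns grow to the right and rows downward; lengths in mm; the calibration is good to about 2 mm. A picture is of the moment at which its call begins: read the wrist's pose just before it. camera_params takes no time and is no camera call.
- env.job_done(): hands the job in; it is judged then, once.
The state is a dict: "time": time; "joint_positions": joint angles; "qvel": joint speeds; "joint_torque": joint torques, N m; "ee_pos": TCP position; "tcp_rot": TCP orientation; "contact_force": force on the tool from outside, world axes, zero at the start; "torque": the same for the moment, N m; "gripper_width": finger opening in mm; "grasp_force": force on a finger pad.
Only numpy, scipy, OpenCV 4.12 (cv2) and the standard library are available. Lean on these libraries where they do the work, as an engineer would, in place of code of your own. Each camera call takes 0.05 s, during which the arm holds its last target. There are 200 camera calls.

## Working session

There is one attempt and no reset: what is moved stays moved. The work goes in short steps, Python scripts to look and compute and a shell command to move; the robot and the scene stay as the last step left them, time stands still between calls to the robot, and variables do not carry over. Pictures are saved under pics/ and viewed, at most 10 in all, crops included, and the job is handed in when it is done.

```bash
mkdir -p pics; ls; python3 - <<'E'
from station import sensors, imaging, env
import cv2,numpy as np
s=sensors.sense();print(s['time'],s['ee_pos'],s['tcp_rot'])
for n in ['side','top','wrist']:
    cv2.imwrite(f'pics/{n}0.png',imaging.read_camera(n)[:,:,::-1]);p=imaging.camera_params(n);print(n,{k:np.round(v,4).tolist() for k,v in p.items()})
E
```

```text
pics
0.0 [ 260.03116658 -595.09651677  212.3820024 ] [ 9.78872904e-01  2.04467465e-01 -3.45531683e-05 -9.44248571e-04]
side {'fx': 446.2959, 'fy': 446.2959, 'cx': 310.9049, 'cy': 240.9355, 'distortion': [-0.0658, 0.0, 0.0, 0.0, 0.0], 'extrinsics': [[0.9997, 0.0066, -0.0228, 511.7534], [-0.0235, 0.4094, -0.9121, -946.889], [0.0033, 0.9123, 0.4094, 513.2487], [0.0, 0.0, 0.0, 1.0]]}
top {'fx': 467.6375, 'fy': 467.6375, 'cx': 322.9688, 'cy': 238.2665, 'distortion': [0.0405, 0.0, 0.0, 0.0, 0.0], 'extrinsics': [[-0.0145, 0.9975, -0.0692, 463.9148], [-0.9998, -0.0154, -0.0123, 11.317], [-0.0133, 0.069, 0.9975, 1238.8338], [0.0, 0.0, 0.0, 1.0]]}
wrist {'fx': 411.2181, 'fy': 411.2181, 'cx': 327.9506, 'cy': 240.7798, 'distortion': [-0.0566, 0.0, 0.0, 0.0, 0.0], 'tool_from_camera': [[-0.0009, 0.971, 0.2389, 69.0266], [1.0, 0.0007, 0.0009, -1.2182], [0.0007, 0.2389, -0.971, -171.6116], [0.0, 0.0, 0.0, 1.0]]}
```

View pics/top0.png

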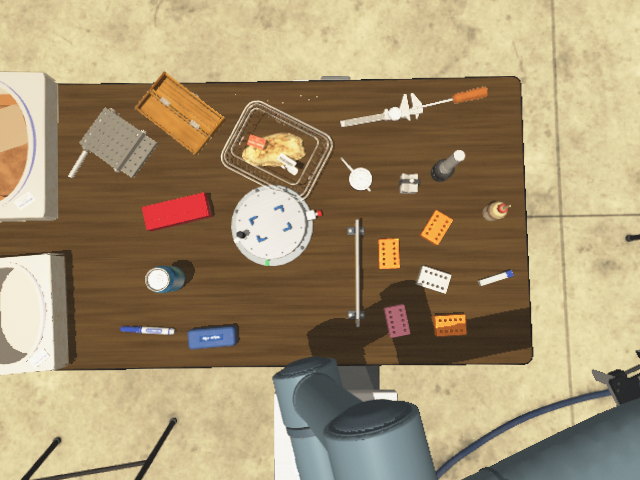

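View pics/side0.png

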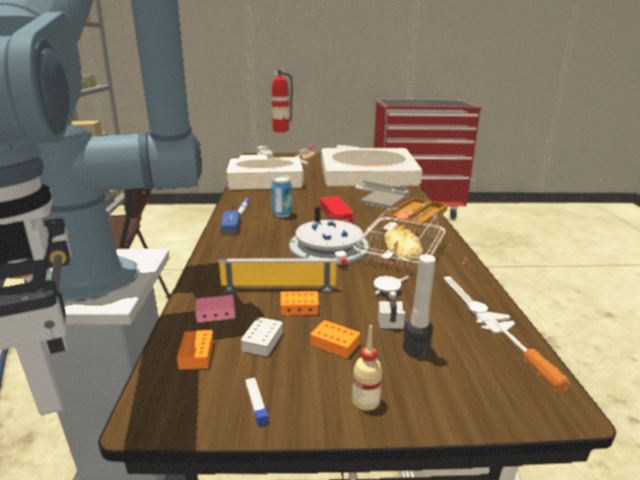

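The top view shows the grey block at (434,279), the indexer at (271,226), the knob at (242,236), the green mark at (267,263) and the guard at x≈358, rows 220–325. The side view shows the block at (262,336) and the knob at (317,213). Next I'll enlarge both.

```bash
cat > h.py <<'E'
import numpy as np,cv2
from scipy.spatial.transform import Rotation as R
from station import sensors, imaging
def cam(n,pose=None):
    p=imaging.camera_params(n);K=np.array([[p['fx'],0,p['cx']],[0,p['fy'],p['cy']],[0,0,1]])
    if n=='wrist':
        T=np.eye(4);T[:3,:3]=R.from_quat(pose[1]).as_matrix();T[:3,3]=pose[0];E=T@np.array(p['tool_from_camera'])
    else:E=np.array(p['extrinsics'])
    return K,np.array(p['distortion']),E
def ray(c,uv):
    K,d,E=c;q=cv2.undistortPoints(np.array([[uv]],float),K,d)[0,0]
    v=E[:3,:3]@np.array([q[0],-q[1],-1]);return E[:3,3],v/np.linalg.norm(v)
def onz(c,uv,z):
    o,v=ray(c,uv);return o+v*(z-o[2])/v[2]
def proj(c,P):
    K,d,E=c;q=(np.atleast_2d(P)-E[:3,3])@E[:3,:3];q[:,1:]*=-1
    return cv2.projectPoints(q,np.zeros(3),np.zeros(3),K,d)[0][:,0]
def tri(obs):
    A=0;b=0
    for c,uv in obs:
        o,v=ray(c,uv);M=np.eye(3)-np.outer(v,v);A=A+M;b=b+M@o
    return np.linalg.solve(A,b)
def totool(P,pose): # world point -> tool axes offset
    return R.from_quat(pose[1]).inv().apply(np.array(P)-pose[0])
def crop(im,x,y,w,h,s):return cv2.resize(im[y:y+h,x:x+w],None,fx=s,fy=s,interpolation=cv2.INTER_CUBIC)
E
python3 - <<'E'
from h import *
t=cv2.imread('pics/top0.png');s=cv2.imread('pics/side0.png')
o=np.zeros((600,800,3),np.uint8)
a=crop(t,225,175,100,100,4);o[:400,:400]=a      # top indexer x=225+u/4,y=175+v/4
o[:400,400:]=crop(t,345,210,100,100,4)[:, :400] # top guard+block: x=345+(u-400)/4,y=210+v/4
o[400:,:400]=crop(s,285,200,100,50,4)
o[400:,400:]=crop(s,220,310,100,50,4)
cv2.imwrite('pics/c0.png',o)
E
```

```text
(no output)
```

View pics/c0.png

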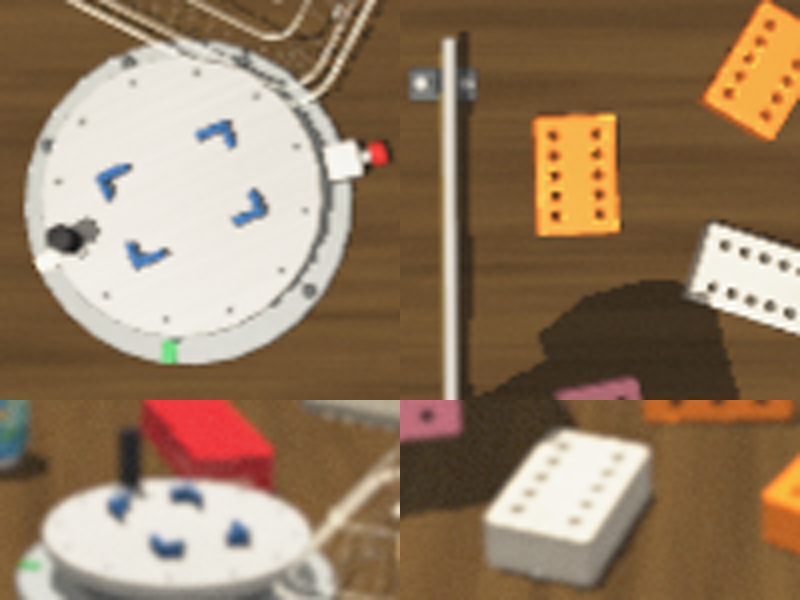

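The crops show the knob top at top(240.8,234.6)/side(317.5,208), the locator outer corners (top crop) at (97,178),(232,122),(267,218),(133,268), and the green mark at (267.3,263).

```bash
python3 - <<'E'
from h import *
np.set_printoptions(precision=1,suppress=True)
T=cam('top');S=cam('side')
k=tri([(T,(240.6,235)),(S,(317.5,208))]);print('knob tri',k, onz(T,(240.6,235),91))
L=[onz(T,(225+u/4,175+v/4),57) for u,v in[(97,178),(232,122),(267,218),(133,268)]];L=np.array(L);c=L.mean(0);print(L,'c',c,np.linalg.norm(L-np.roll(L,1,0),axis=1))
print('mark g,w',onz(T,(267.3,263),12),onz(T,(236.5,240),12),'flange',onz(T,(225+26/4,175+200/4),12),onz(T,(225+352/4,175+200/4),12))
print('loc side',[tri([(T,(225+u/4,175+v/4)),(S,(285+a/4,200+(b-400)/4))])for u,v,a,b in[((97),178,120,497),(232,122,187,487),(267,218,238,525),(133,268,166,545)]])
g=onz(T,(242.5,232),91);print('rad',k-c)
print('block', [onz(T,p,25) for p in[(345+307/4,210+225/4),(345+288/4,210+296/4)]],onz(T,(434,279),25))
print('blockcorner tri',tri([(T,(345+307/4,210+225/4)),(S,(220+162/4,310+30/4))]))
print('guard',onz(T,(345+50/4,210+40/4),74),onz(T,(359,325),74))
s=sensors.sense();E=R.from_quat(s['tcp_rot']).as_matrix();print(E)
E
```

```text
knob tri [557.2 229.3  86. ] [554.7 228.3  91. ]
[[596.6 212.6  57. ]
 [631.1 126.5  57. ]
 [569.4 104.8  57. ]
 [538.9 190.   57. ]] c [584.  158.5  57. ] [62.  92.8 65.4 90.5]
mark g,w [486.2 173.4  12. ] [547.9 254.1  12. ] flange [587.8 267.2  12. ] [584.4  52.2  12. ]
loc side [array([574.8, 213.8,  46.1]), array([609.2, 123.5,  88.9]), array([596.2, 102.2,  67.4]), array([562.8, 196. ,  13.4])]
rad [-26.8  70.8  29. ]
block [array([ 471.8, -227.5,   25. ]), array([ 426.4, -213.9,   25. ])] [ 438.7 -257.8   25. ]
blockcorner tri [ 452.9 -228.1   31.7]
guard [589.1 -61.4  74. ] [329.6 -59.8  74. ]
[[ 0.9  0.4 -0. ]
 [ 0.4 -0.9  0. ]
 [ 0.  -0.  -1. ]]
```

```bash
cat > off.py <<'E'
import sys
from h import *
# usage: off.py x y z yawdeg -> rotvec & shift in tool axes, tool pointing down, tool x at yaw
x,y,z,yaw=map(float,sys.argv[1:5]);s=sensors.sense()
a=np.radians(yaw);M=np.array([[np.cos(a),np.sin(a),0],[np.sin(a),-np.cos(a),0],[0,0,-1]])
C=R.from_quat(s['tcp_rot'])
print('t',round(s['time'],2),np.round(C.inv().apply(np.array([x,y,z])-s['ee_pos']),1),np.round((C.inv()*R.from_matrix(M)).as_rotvec(),4))
E
python3 off.py 565 205 240 111; python3 off.py 560 190 240 141
```

```text
t 0.15 [ 599.7 -611.3  -26.4] [-1.0000e-03 -1.3000e-03 -1.5255e+00]
t 0.15 [ 589.2 -599.6  -26.4] [-7.0000e-04 -1.6000e-03 -2.0491e+00]
```

The rows are not in the units I measure in: shifts go in shares of 750 mm and turns go in shares of 180 degrees. I convert before sending: -305 mm / 750 = -0.4067, 300 mm / 750 = 0.4, -1.05 rad / 3.1416 = -0.3342.

```bash
python3 -m pendant '[[[0,0,-0.08,0,0,0],[0.06,-0.06,-0.0933,0,0,-0.0477],[0.12,-0.12,-0.0933,0,0,-0.0955],[0.1733,-0.18,-0.0933,0,0,-0.1432],[0.2333,-0.24,-0.0933,0,0,-0.191],[0.2933,-0.3,-0.0933,0,0,-0.2387],[0.3467,-0.3533,-0.0933,0,0,-0.2865],[0.4,-0.4067,-0.0933,0,0,-0.3342]]]' 45; python3 off.py 565 205 240 111
```

```text
time: 1.15
ee_pos: [413.3, -194.1, 283.4]
tcp_rot: [0.743, 0.669, 0.0, 0.0]
contact_force: [0.9, -0.2, 1.4]
gripper_width: 44.8
grasp_force: 0.0
t 1.15 [412.7 109.4  43.4] [ 3.000e-04  1.000e-04 -4.707e-01]
```

In the tool's units: 412 mm / 750 = 0.5493, 375 mm / 750 = 0.5, -0.47 rad / 3.1416 = -0.1496.

```bash
python3 -m pendant '[[[0.0733,0.02,0,0,0,-0.0223],[0.1467,0.04,0,0,0,-0.0446],[0.22,0.06,0,0,0,-0.0668],[0.2933,0.08,0,0,0,-0.0891],[0.3667,0.1,0.0133,0,0,-0.1114],[0.44,0.12,0.0267,0,0,-0.1337],[0.5,0.1333,0.04,0,0,-0.1496],[0.5493,0.1453,0.0573,0,0,-0.1496]]]' ; python3 -m pendant '[[[0,0,0,0,0,0],[0,0,0,0,0,0]]]'; python3 - <<'E'
from h import *
s=sensors.sense();im=imaging.read_camera('wrist');np.savez('w1.npz',p=s['ee_pos'],q=s['tcp_rot']);print(s['ee_pos'],s['tcp_rot'])
cv2.imwrite('pics/w1.png',cv2.resize(im[:,:,::-1],(800,600),interpolation=cv2.INTER_CUBIC))
E
```

```text
time: 2.15
ee_pos: [566.4, 203.6, 239.9]
tcp_rot: [0.568, 0.823, -0.0, -0.0]
contact_force: [0.3, -0.1, -0.0]
gripper_width: 44.9
grasp_force: 0.0
time: 2.4
ee_pos: [566.0, 201.2, 240.4]
tcp_rot: [0.569, 0.823, -0.0, -0.0]
contact_force: [-0.7, -0.1, -0.0]
gripper_width: 45.1
grasp_force: 0.0
[566.04679982 201.2043983  240.40749237] [ 5.68701595e-01  8.22543880e-01 -2.44589541e-04 -3.07178065e-05]
```

View pics/w1.png

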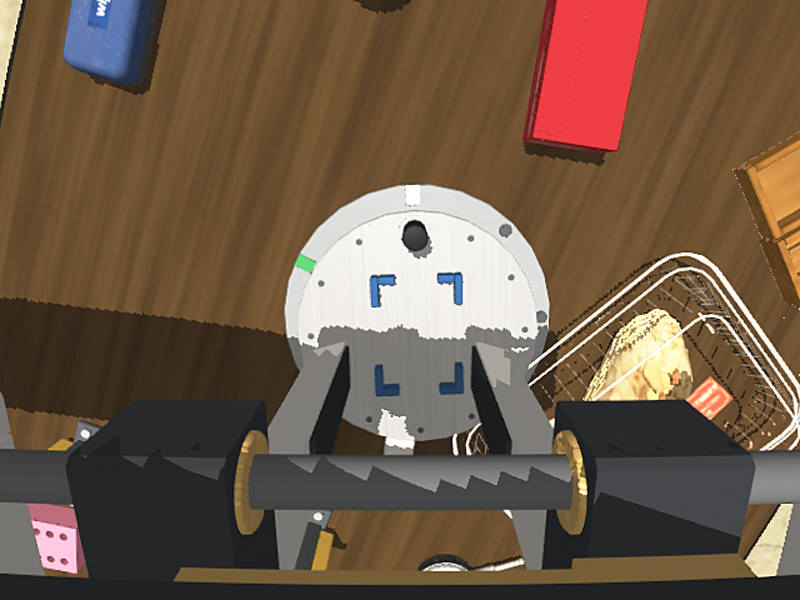

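Wrist view: knob top at (413,233), locator outer corners at about (371,277),(464,273),(463,396),(375,396), green mark at (306,263), white mark at (412,195), in 800×600 pixels.

```bash
python3 - <<'E'
from h import *
np.set_printoptions(precision=1,suppress=True)
T=cam('top');d=np.load('w1.npz');W=cam('wrist',(d['p'],d['q']))
f=lambda u,v:(u/1.25,v/1.25)
print('knob',onz(W,f(413.5,232),91),tri([(T,(240.6,235)),(W,f(413.5,232))]))
C=[(370.5,277),(464,273),(463,396),(375,396)];L=np.array([onz(W,f(*c),57) for c in C]);c=L.mean(0);print(L,c)
g=lambda p,q:np.degrees(np.arctan2(*(p-q)[[1,0]]))
print(g(L[0],L[3]),g(L[1],L[2]),g(L[0],L[1]),g(L[3],L[2]))
TL=[(133,268),(97,178),(232,122),(267,218)]
for a,b in zip(C,TL):print(tri([(W,f(*a)),(T,(225+b[0]/4,175+b[1]/4))]))
for m in[(306,263),(412,195)]:
  m=onz(W,f(*m),12);print(m,g(m,c))
print(onz(W,f(286,316),12),onz(W,f(549,316),12),onz(W,f(413,185),12))
E
```

```text
knob [555.4 235.3  91. ] [556.5 232.9  66.7]
[[539.7 191.8  57. ]
 [600.2 217.6  57. ]
 [634.6 130.9  57. ]
 [573.1 107.8  57. ]] [586.9 162.   57. ]
111.67689628226086 111.64931666389992 -156.86652926159852 -159.37553134033493
[539.5 190.8  51.9]
[600.3 215.4  43.3]
[634.3 127.7  49.8]
[571.8 105.3  51.3]
[488. 175.  12.] 172.5536030987437
[547.7 253.6  12. ] 113.15908446463442
[486.1 127.9  12. ] [685.5 203.   12. ] [545.8 260.9  12. ]
```

```bash
python3 off.py 557.5 232 68 111.5
```

```text
t 2.45 [ 32.3   2.8 172.8] [ 0.0002  0.0003 -0.015 ]
```

In the tool's units: 172 mm / 750 = 0.2293, 155 mm / 750 = 0.2067, -0.015 rad / 3.1416 = -0.0048.

```bash
python3 -m pendant '[[[0.0213,0.002,0.0267,0,0,-0.0048],[0.0427,0.004,0.0667,0,0,-0.0048],[0.0427,0.004,0.12,0,0,-0.0048],[0.0427,0.004,0.1667,0,0,-0.0048],[0.0427,0.004,0.2067,0,0,-0.0048],[0.0427,0.004,0.2293,0,0,-0.0048],[0.0427,0.004,0.2293,0,0,-0.0048]]]'; python3 -m pendant '[[[0,0,0,0,0,0],[0,0,0,0,0,0],[0,0,0,0,0,0],[0,0,0,0,0,0],[0,0,0,0,0,0]]]' 10;  python3 -c "
from h import *
cv2.imwrite('pics/w2.png',imaging.read_camera('wrist')[:,:,::-1])"; python3 off.py 557.5 232 68 111.5
```

```text
time: 3.32
ee_pos: [556.5, 232.4, 67.0]
tcp_rot: [0.563, 0.827, -0.001, -0.001]
contact_force: [-0.5, -0.3, 0.9]
gripper_width: 45.0
grasp_force: 0.0
time: 3.95
ee_pos: [558.2, 232.7, 69.3]
tcp_rot: [0.563, 0.827, 0.0, 0.0]
contact_force: [-1.1, 0.5, 5.2]
gripper_width: 16.2
grasp_force: 30.0
t 4.0 [-0.4 -0.9  1.3] [0.0011 0.0001 0.0007]
```

View pics/w2.png

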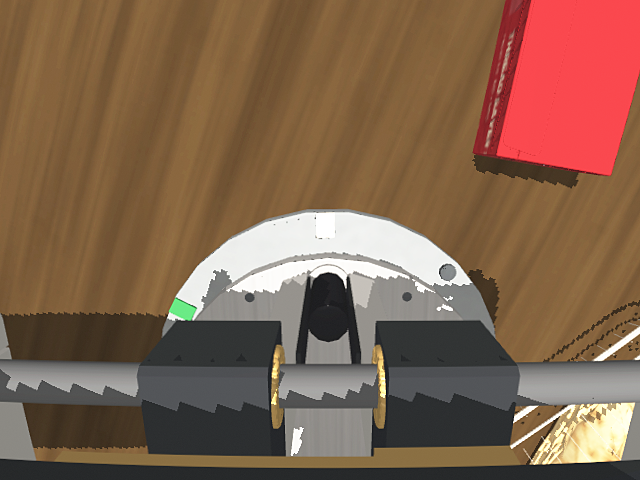

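Knob is at (327,305) between the fingers, held (16 mm). Now I'll turn it along the arc.

In the tool's units: -65.8 mm / 750 = -0.0877, -60.3 mm / 750 = -0.0804, -1.047 rad / 3.1416 = -0.3333.

```bash
python3 -m pendant '[[[-0.0008,-0.0132,0,0,0,-0.0417],[-0.0035,-0.0263,0,0,0,-0.0834],[-0.0077,-0.0388,0,0,0,-0.1251],[-0.0136,-0.0507,0,0,0,-0.1668],[-0.0209,-0.0616,0,0,0,-0.2082],[-0.0297,-0.0716,0,0,0,-0.2499],[-0.0396,-0.0804,0,0,0,-0.2916],[-0.0507,-0.0877,0,0,0,-0.3333]]]'; python3 -m pendant '[[[0,0,0,0,0,0],[0,0,0,0,0,0],[0,0,0,0,0,0]]]';python3 off.py 557.5 232 68 111.5
```

```text
time: 5.0
ee_pos: [510.3, 172.7, 69.3]
tcp_rot: [0.072, 0.997, -0.0, -0.0]
contact_force: [-3.0, -0.5, 7.3]
gripper_width: 16.4
grasp_force: 30.0
time: 5.38
ee_pos: [510.3, 172.8, 69.3]
tcp_rot: [0.074, 0.997, -0.0, -0.0]
contact_force: [-5.1, -2.6, 8.7]
gripper_width: 16.3
grasp_force: 30.0
t 5.38 [-37.9  65.6   1.2] [-1.2000e-03 -3.0000e-04  1.0475e+00]
```

In the tool's units: -190 mm / 750 = -0.2533, -160 mm / 750 = -0.2133.

```bash
python3 -m pendant '[[[0,0,0,0,0,0],[0,0,0,0,0,0],[0,0,0,0,0,0],[0,0,0,0,0,0]]]' 45; python3 -m pendant '[[[0,0,-0.0267,0,0,0],[0,0,-0.08,0,0,0],[0,0,-0.1467,0,0,0],[0,0,-0.2133,0,0,0],[0,0,-0.2533,0,0,0],[0,0,-0.2533,0,0,0],[0,0,-0.2533,0,0,0]]]';python3 - <<'E'
from h import *
s=sensors.sense();im=imaging.read_camera('wrist');np.savez('w3.npz',p=s['ee_pos'],q=s['tcp_rot']);print(s['ee_pos'])
t=imaging.read_camera('top')
o=np.zeros((480,800,3),np.uint8);o[:,:400]=crop(im,200,100,250,300,1.6)[:,:,::-1];o[:400,400:]=crop(t,225,175,100,100,4)[:,:,::-1]
cv2.imwrite('pics/c3.png',o);cv2.imwrite('pics/w3.png',im[:,:,::-1])
E
```

```text
time: 5.88
ee_pos: [510.3, 173.1, 68.2]
tcp_rot: [0.074, 0.997, -0.0, -0.0]
contact_force: [0.2, 1.0, 1.1]
gripper_width: 44.8
grasp_force: 0.0
time: 6.75
ee_pos: [509.6, 173.0, 256.5]
tcp_rot: [0.074, 0.997, -0.0, -0.001]
contact_force: [0.2, -0.5, -0.3]
gripper_width: 45.0
grasp_force: 0.0
[509.60272052 172.96491008 256.50785965]
```

View pics/c3.png

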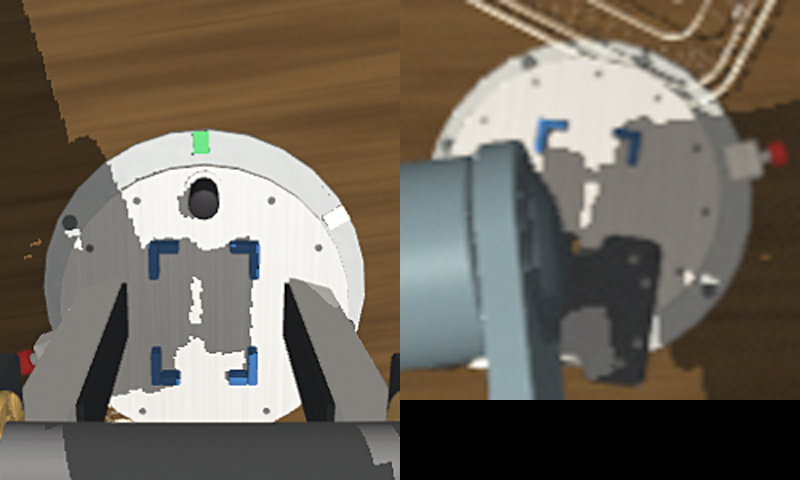

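The knob now stands at the green mark. Locator outer corners in the crop are (149,241),(259,241),(257,385),(152,385), knob top (203,188).

```bash
python3 - <<'E'
from h import *
np.set_printoptions(precision=1,suppress=True)
d=np.load('w3.npz');W=cam('wrist',(d['p'],d['q']))
f=lambda u,v:(200+u/1.6,100+v/1.6)
L=np.array([onz(W,f(*c),57) for c in[(149,241),(259,241),(257,385),(152,385)]]);c=L.mean(0);print(L,c)
g=lambda p,q:np.degrees(np.arctan2(*(p-q)[[1,0]]))
print(g(L[0],L[3]),g(L[1],L[2]),g(L[1],L[0]),g(L[2],L[3]))
k=onz(W,f(203,188),91);print(k,k-c,g(k,c)); m=onz(W,f(201,142),12);print(m,g(m,c))
print(onz(W,f(45,285),12),onz(W,f(364,285),12))
E
python3 off.py 400 -230 260 73;python3 off.py 470 -60 290 120
```

```text
[[535.  137.3  57. ]
 [544.5 200.9  57. ]
 [635.9 187.8  57. ]
 [626.3 123.5  57. ]] [585.4 162.4  57. ]
171.41840209961086 171.8925000800757 81.48334530866451 81.48775959882137
[502.5 174.2  91. ] [-83.   11.8  34. ] 171.89310050326964
[487.3 175.   12. ] 172.68669734923492
[566.1  57.6  12. ] [597.6 268.4  12. ]
t 6.85 [  48.8 -414.7   -3.4] [-0.0041 -0.002   1.7197]
t 6.85 [   4.7 -236.2  -33.7] [-0.0027 -0.0032  0.8994]
```

In the tool's units: -410 mm / 750 = -0.5467, -365 mm / 750 = -0.4867, 1.35 rad / 3.1416 = 0.4297.

```bash
python3 off.py 430 -258 250 73; python3 -m pendant '[[[0.004,-0.0533,0,0,0,0.0509],[0.0133,-0.12,0,0,0,0.105],[0.02,-0.1933,0,0,0,0.1592],[0.0267,-0.2667,0,0,0,0.2133],[0.0333,-0.34,0,0,0,0.2674],[0.0333,-0.4133,0,0,0,0.3215],[0.0267,-0.4867,0,0,0,0.3756],[0.0213,-0.5467,0,0,0,0.4297]]]' 80;python3 off.py 430 -258 250 73
```

```text
t 6.85 [  15.  -437.9    6.5] [-0.0041 -0.002   1.7197]
time: 7.85
ee_pos: [433.2, -231.7, 256.8]
tcp_rot: [0.683, 0.73, -0.0, -0.001]
contact_force: [0.8, -0.2, 0.3]
gripper_width: 79.6
grasp_force: 0.0
t 7.85 [-26.1  -4.9   6.8] [-0.002  -0.0015  0.3628]
```

In the tool's units: -26 mm / 750 = -0.0347, -13 mm / 750 = -0.0173, 0.36 rad / 3.1416 = 0.1146.

```bash
python3 -m pendant '[[[-0.0173,-0.0027,0.004,0,0,0.0573],[-0.0347,-0.0067,0.008,0,0,0.1146],[-0.0347,-0.0067,0.008,0,0,0.1146],[-0.0347,-0.0067,0.008,0,0,0.1146]]]';python3 - <<'E'
from h import *
s=sensors.sense();im=imaging.read_camera('wrist');np.savez('w4.npz',p=s['ee_pos'],q=s['tcp_rot']);print(s['ee_pos'],s['tcp_rot'])
t=imaging.read_camera('top')
cv2.imwrite('pics/w4.png',im[:,:,::-1]);cv2.imwrite('pics/c4.png',crop(im,180,100,300,260,2.2)[:,:,::-1])
E
```

```text
time: 8.35
ee_pos: [431.0, -255.7, 251.7]
tcp_rot: [0.8, 0.6, -0.0, -0.001]
contact_force: [0.3, 0.0, -0.1]
gripper_width: 79.9
grasp_force: 0.0
[ 430.97251768 -255.74211651  251.67225971] [ 8.00122616e-01  5.99835970e-01 -4.71764680e-05 -7.78260920e-04]
```

View pics/c4.png

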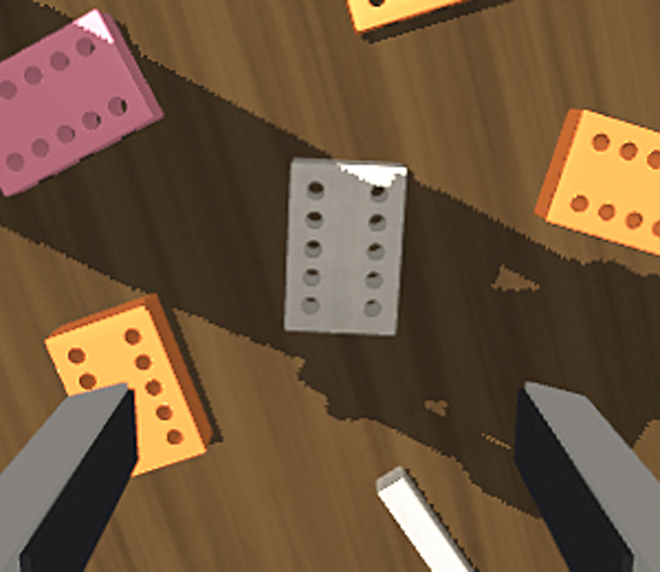

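Crop: the grey block's top face has corners at (292,163),(407,167),(396,334),(286,330), holes along its long side; no obstacles within finger reach except orange neighbour at lower left.

```bash
python3 - <<'E'
from h import *
np.set_printoptions(precision=1,suppress=True)
d=np.load('w4.npz');W=cam('wrist',(d['p'],d['q']));T=cam('top');S=cam('side')
f=lambda u,v:(180+u/2.2,100+v/2.2)
g=lambda p,q:np.degrees(np.arctan2(*(p-q)[[1,0]]))
C=[(292,163),(407,167),(396,334),(286,330)]
for z in(25,30):
  L=np.array([onz(W,f(*c),z) for c in C]);c=L.mean(0);print(L,c,np.linalg.norm(L-np.roll(L,1,0),axis=1))
  print(g(L[0],L[3]),g(L[1],L[2]),g(L[0],L[1])-90,g(L[3],L[2])-90)
# match corners by projecting into side/top0
L=np.array([onz(W,f(*c),25) for c in C]);print(proj(T,L),proj(S,L))
# side readings of the top-face corners, order as C, from pics/c0 (scale 4, origin 220,310, v-400)
for a,(u,v) in zip(C,[(650,455),(560,430),(487,517),(595,547)]):pass
so=np.array([(220+(u-400)/4,310+(v-400)/4) for u,v in[(560,430),(652,452),(592,546),(486,516)]]);ps=proj(S,L);print(so)
for a,p in zip(C,ps):
  q=so[np.argmin(((so-p)**2).sum(1))];print(tri([(W,f(*a)),(S,q)]))
E
```

```text
[[ 426.4 -214.5   25. ]
 [ 474.2 -230.2   25. ]
 [ 449.6 -301.8   25. ]
 [ 402.  -285.9   25. ]] [ 438.1 -258.1   25. ] [75.6 50.3 75.7 50.2]
71.10124036299104 71.0494543393161 71.7218533419165 71.5352132911124
[[ 426.7 -214.1   30. ]
 [ 473.9 -229.7   30. ]
 [ 449.6 -300.4   30. ]
 [ 402.6 -284.7   30. ]] [ 438.2 -257.2   30. ] [74.6 49.7 74.8 49.6]
71.10124036299105 71.0494543393161 71.7218533419165 71.53521329111243
[[417.2 284. ]
 [422.8 265.3]
 [451.1 274.5]
 [445.5 293.2]] [[257.4 316. ]
 [281.7 320.5]
 [266.3 343.6]
 [240.5 338.4]]
[[260.  317.5]
 [283.  323. ]
 [268.  346.5]
 [241.5 339. ]]
[ 428.8 -214.5   21.7]
[ 475.6 -230.7   19.4]
[ 451.  -303.2   19.7]
[ 402.8 -286.1   23.9]
```

```bash
python3 off.py 438.2 -258 12 71.4;
```

```text
t 8.45 [-2.000e-01  7.400e+00  2.402e+02] [-0.0004 -0.0003  0.0399]
```

In the tool's units: 200 mm / 750 = 0.2667, 185 mm / 750 = 0.2467, 0.04 rad / 3.1416 = 0.0127.

```bash
python3 -m pendant '[[[0,0.0099,0.0533,0,0,0.0127],[0,0.0099,0.1267,0,0,0.0127],[0,0.0099,0.1933,0,0,0.0127],[0,0.0099,0.2467,0,0,0.0127],[0,0.0099,0.2667,0,0,0.0127],[0,0.0099,0.2667,0,0,0.0127],[0,0.0099,0.2667,0,0,0.0127]]]'; for i in 1 2 3;do python3 -m pendant '[[[0,0,0,0,0,0]]]'|sed -n 2p;done;  python3 off.py 438.2 -258 12 71.4
```

```text
time: 9.32
ee_pos: [439.5, -259.5, 54.4]
tcp_rot: [0.813, 0.583, 0.0, 0.002]
contact_force: [-0.1, -1.3, 0.5]
gripper_width: 79.7
grasp_force: 0.0
ee_pos: [439.3, -259.4, 54.2]
ee_pos: [438.8, -259.0, 53.5]
ee_pos: [438.4, -258.7, 52.9]
t 9.7 [ 0.6 -0.5 40.9] [ 0.0007  0.0003 -0.0024]
```

In the tool's units: 39 mm / 750 = 0.052, 35 mm / 750 = 0.0467.

```bash
python3 -m pendant '[[[0,0,0.0267,0,0,0],[0,0,0.0467,0,0,0],[0,0,0.052,0,0,0],[0,0,0.052,0,0,0],[0,0,0.052,0,0,0],[0,0,0.052,0,0,0]]]'; python3 off.py 438.2 -258 12 71.4
```

```text
time: 10.45
ee_pos: [438.6, -258.8, 14.0]
tcp_rot: [0.813, 0.583, 0.0, 0.001]
contact_force: [-0.4, 0.4, -0.7]
gripper_width: 80.2
grasp_force: 0.0
t 10.45 [ 0.6 -0.6  2. ] [ 0.001   0.0004 -0.0024]
```

In the tool's units: 1.5 mm / 750 = 0.002.

```bash
python3 -m pendant '[[[0,0,0.002,0,0,0],[0,0,0.002,0,0,0],[0,0,0.002,0,0,0],[0,0,0.002,0,0,0],[0,0,0.002,0,0,0],[0,0,0.002,0,0,0]]]' 40;python3 -m pendant '[[[0,0,-0.0107,0,0,0],[0,0,-0.0333,0,0,0],[0,0,-0.0533,0,0,0],[0,0,-0.0533,0,0,0],[0,0,-0.0533,0,0,0],[0,0,-0.0533,0,0,0]]]'; python3 off.py 438.2 -258 212 71.4
```

```text
time: 11.2
ee_pos: [438.3, -258.5, 12.0]
tcp_rot: [0.813, 0.583, 0.0, 0.0]
contact_force: [-0.2, 0.0, -0.6]
gripper_width: 50.4
grasp_force: 30.0
time: 11.95
ee_pos: [437.8, -258.0, 51.3]
tcp_rot: [0.813, 0.583, -0.0, -0.001]
contact_force: [0.5, 0.5, -7.2]
gripper_width: 50.7
grasp_force: 30.0
t 11.95 [   0.3    0.2 -160.7] [-0.0013 -0.0006 -0.0024]
```

In the tool's units: -145 mm / 750 = -0.1933, -135 mm / 750 = -0.18.

```bash
python3 -m pendant '[[[0,0,-0.016,0,0,0],[0,0,-0.0533,0,0,0],[0,0,-0.1,0,0,0],[0,0,-0.1467,0,0,0],[0,0,-0.18,0,0,0],[0,0,-0.1933,0,0,0],[0,0,-0.1933,0,0,0],[0,0,-0.1933,0,0,0]]]'; python3 off.py 585.8 161.3 196 171.6
```

```text
time: 12.95
ee_pos: [437.5, -257.8, 195.4]
tcp_rot: [0.813, 0.583, -0.0, -0.001]
contact_force: [0.1, 0.2, -6.3]
gripper_width: 50.8
grasp_force: 30.0
t 12.95 [ 4.445e+02  5.800e+00 -1.000e-01] [-8.0000e-04 -3.1000e-03 -1.7512e+00]
```

In the tool's units: 260 mm / 750 = 0.3467, 225 mm / 750 = 0.3, -1.02 rad / 3.1416 = -0.3247.

```bash
python3 -m pendant '[[[0.016,0,0,0,0,-0.0159],[0.0533,0,0,0,0,-0.0477],[0.1,0.0013,0,0,0,-0.0891],[0.1493,0.0013,0,0,0,-0.1337],[0.2,0.0027,0,0,0,-0.1814],[0.2507,0.0027,0,0,0,-0.2292],[0.3,0.004,0,0,0,-0.2769],[0.3467,0.004,0,0,0,-0.3247]]]'; python3 off.py 585.8 161.3 196 171.6
```

```text
time: 13.95
ee_pos: [524.4, -11.1, 196.1]
tcp_rot: [0.422, 0.907, 0.0, -0.001]
contact_force: [0.9, -0.3, -6.5]
gripper_width: 50.0
grasp_force: 30.0
t 13.95 [9.22e+01 1.58e+02 1.00e-01] [-1.000e-04 -1.600e-03 -7.239e-01]
```

In the tool's units: 158 mm / 750 = 0.2107, 154 mm / 750 = 0.2053, -0.724 rad / 3.1416 = -0.2305.

```bash
python3 -m pendant '[[[0.0267,0.0467,0,0,0,-0.0446],[0.0533,0.092,0,0,0,-0.0891],[0.076,0.132,0,0,0,-0.1337],[0.096,0.1653,0,0,0,-0.1751],[0.1107,0.1907,0,0,0,-0.2069],[0.12,0.2053,0,0,0,-0.226],[0.1227,0.2107,0,0,0,-0.2305],[0.1227,0.2107,0,0,0,-0.2305]]]'; python3 -m pendant '[[[0,0,0,0,0,0],[0,0,0,0,0,0],[0,0,0,0,0,0]]]';python3 off.py 585.8 161.3 100 171.6
python3 - <<'E'
from h import *
s=sensors.sense();im=imaging.read_camera('wrist');np.savez('w5.npz',p=s['ee_pos'],q=s['tcp_rot'])
cv2.imwrite('pics/w5.png',im[:,:,::-1]);cv2.imwrite('pics/c5.png',crop(im,180,180,300,200,2.6)[:,:,::-1])
E
```

```text
time: 14.95
ee_pos: [586.9, 158.8, 196.3]
tcp_rot: [0.077, 0.997, -0.0, -0.001]
contact_force: [-0.3, -0.2, -6.6]
gripper_width: 50.7
grasp_force: 30.0
time: 15.32
ee_pos: [587.4, 158.2, 197.0]
tcp_rot: [0.077, 0.997, -0.0, 0.0]
contact_force: [0.0, -0.1, -5.8]
gripper_width: 50.3
grasp_force: 30.0
t 15.32 [ 2.1  2.8 97. ] [-0.      0.0001 -0.0077]
```

View pics/c5.png

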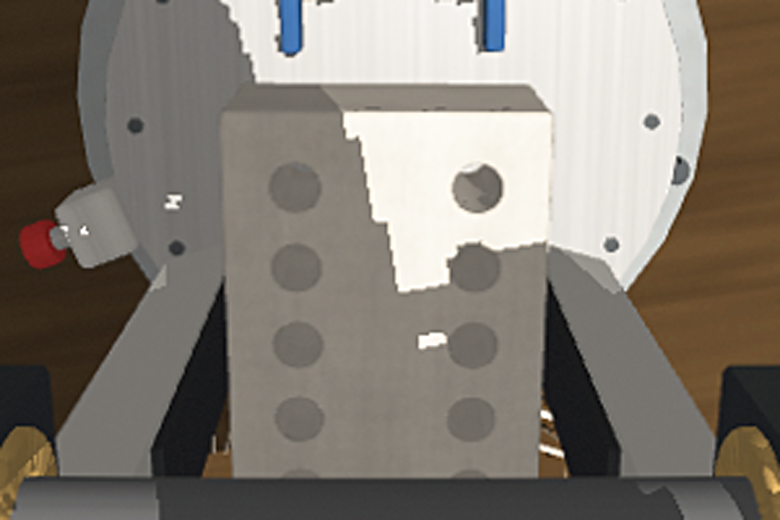

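The block hangs level in the fingers; its front top edge runs from (221,112) to (553,112), with front locator legs ending at outer edges (279,50) and (504,48) in the crop.

```bash
python3 - <<'E'
from h import *
np.set_printoptions(precision=2,suppress=True)
d=np.load('w5.npz');po=(d['p'],d['q']);W=cam('wrist',po)
f=lambda u,v:(180+u/2.6,180+v/2.6)
z=po[0][2]
for u,v in[(221,112),(553,112)]: print('block',totool(onz(W,f(u,v),z+13),po))
for u,v in[(240,85),(530,87)]: print('block bottom',totool(onz(W,f(u,v),z-12),po))
for u,v in[(279,48),(504,48),(279,5),(504,5)]: print('loc',totool(onz(W,f(u,v),57),po),totool(onz(W,f(u,v),50),po))
n=totool([585.8,161.3,57],po);print('nest',n)
# leg ends: y 13? nest corners in w3
d=np.load('w3.npz');po=(d['p'],d['q']);W=cam('wrist',po)
n=totool([585.8,161.3,57],po);g=lambda u,v:(200+u/1.6,100+v/1.6)
print('w3 leg ends rel nest',[ (totool(onz(W,g(u,v),57),po)-n) for u,v in[(154,279),(254,279)]])
E
```

```text
block [ 37.81 -23.64 -13.  ]
block [ 37.76  26.61 -13.  ]
block bottom [ 37.6  -24.05  12.  ]
block bottom [37.2  26.46 12.  ]
loc [ 26.33 -29.78 140.03] [ 25.36 -30.47 147.03]
loc [ 26.27  36.17 140.03] [ 25.3   36.95 147.03]
loc [ 38.89 -29.49 140.03] [ 38.2  -30.17 147.03]
loc [ 38.83  35.86 140.03] [ 38.14  36.64 147.03]
nest [  2.06   2.84 140.04]
w3 leg ends rel nest [array([ 23.4 , -28.76,   0.08]), array([23.35, 30.52,  0.04])]
```

In the tool's units: 111 mm / 750 = 0.148, 105 mm / 750 = 0.14, -0.003 rad / 3.1416 = -0.001.

```bash
python3 -m pendant '[[[0.0031,0.0028,0.0133,0,0,-0.001],[0.0031,0.0028,0.0467,0,0,-0.001],[0.0031,0.0028,0.0867,0,0,-0.001],[0.0031,0.0028,0.12,0,0,-0.001],[0.0031,0.0028,0.14,0,0,-0.001],[0.0031,0.0028,0.148,0,0,-0.001],[0.0031,0.0028,0.148,0,0,-0.001],[0.0031,0.0028,0.148,0,0,-0.001]]]'; python3 -m pendant '[[[0,0,0,0,0,0],[0,0,0,0,0,0],[0,0,0,0,0,0],[0,0,0,0,0,0]]]';python3 off.py 585.8 161.3 84 171.6
python3 - <<'E'
from h import *
s=sensors.sense();im=imaging.read_camera('wrist');np.savez('w6.npz',p=s['ee_pos'],q=s['tcp_rot']);
t=imaging.read_camera('side')
o=np.zeros((600,800,3),np.uint8);o[:400,:]=crop(im,200,170,267,133,3)[:399,:800,::-1].repeat(1,0) if 0 else cv2.resize(im[170:303,200:467],(800,400),interpolation=cv2.INTER_CUBIC)[:,:,::-1]
o[400:,:400]=cv2.resize(t[190:250,280:400],(400,200),interpolation=cv2.INTER_CUBIC)[:,:,::-1]
cv2.imwrite('pics/c6.png',o)
E
```

```text
time: 16.38
ee_pos: [586.3, 161.0, 87.2]
tcp_rot: [0.075, 0.997, 0.0, 0.001]
contact_force: [0.7, -0.4, -5.9]
gripper_width: 50.5
grasp_force: 30.0
time: 16.88
ee_pos: [585.4, 161.0, 86.0]
tcp_rot: [0.075, 0.997, 0.0, 0.0]
contact_force: [-0.0, 0.2, -5.9]
gripper_width: 50.4
grasp_force: 30.0
t 16.88 [-0.3  0.4  2. ] [ 0.      0.     -0.0042]
```

View pics/c6.png

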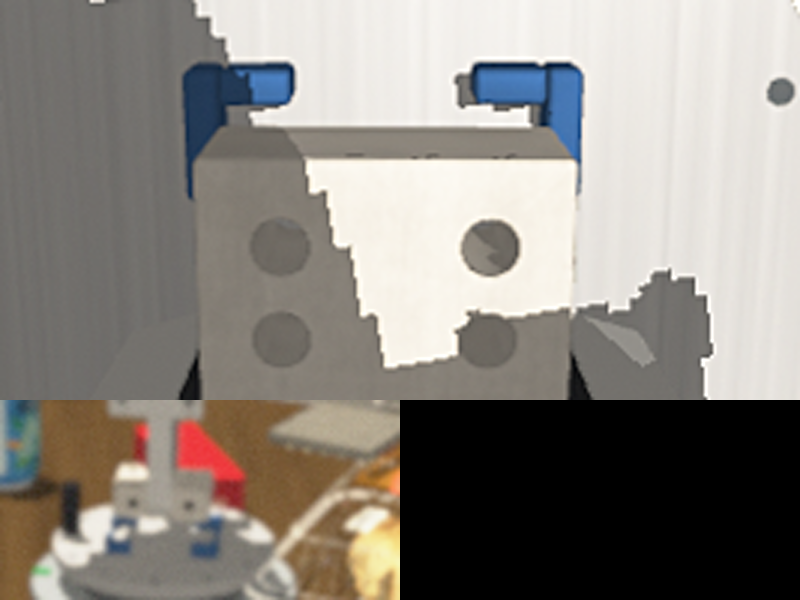

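The block sits above the pocket, clear of the locators. Locator outer sides are at u=185 and 581, front top edge v≈69, inner edge v≈105; the block's front top edge runs (193,159) to (580,159) and its bottom edge (224,128) to (548,128).

```bash
python3 - <<'E'
from h import *
np.set_printoptions(precision=2,suppress=True)
d=np.load('w6.npz');po=(d['p'],d['q']);W=cam('wrist',po);z=po[0][2]
f=lambda u,v:(200+u*267/800-.33,170+v*133/400-.33)
for u,v in[(193,159),(580,159)]: print('block top',totool(onz(W,f(u,v),z+13),po))
for u,v in[(222,128),(549,128)]: print('block bot',totool(onz(W,f(u,v),z-12),po))
for u,v in[(185,69),(581,69),(185,150),(581,150),(293,105),(475,105)]: print('loc',totool(onz(W,f(u,v),57),po))
E
```

```text
block top [ 38.02 -23.99 -13.  ]
block top [ 37.97  26.82 -13.  ]
block bot [ 37.81 -23.38  12.  ]
block bot [37.76 26.01 12.  ]
loc [ 44.61 -31.4   28.98]
loc [44.55 33.27 28.98]
loc [ 31.21 -31.91  28.98]
loc [31.14 33.75 28.98]
loc [ 38.67 -13.85  28.98]
loc [38.64 16.04 28.98]
```

In the tool's units: 2 mm / 750 = 0.0027, -0.6 mm / 750 = -0.0008.

```bash
python3 -m pendant '[[[-0.0008,-0.0004,0.0027,0,0,0],[-0.0008,-0.0004,0.0027,0,0,0],[-0.0008,-0.0004,0.0027,0,0,0],[-0.0008,-0.0004,0.0027,0,0,0]]]'; python3 -m pendant '[[[0,0,0,0,0,0],[0,0,0,0,0,0],[0,0,0,0,0,0],[0,0,0,0,0,0]]]'; python3 -c "
from station import sensors,env
s=sensors.sense();print(s['ee_pos'],abs(s['qvel']).max())
env.job_done()"
```

```text
time: 17.48
ee_pos: [586.0, 160.5, 84.0]
tcp_rot: [0.075, 0.997, -0.0, 0.0]
contact_force: [-0.3, 0.6, -6.6]
gripper_width: 51.0
grasp_force: 30.0
time: 17.98
ee_pos: [586.0, 160.6, 84.0]
tcp_rot: [0.075, 0.997, 0.0, -0.0]
contact_force: [0.1, 0.1, -6.4]
gripper_width: 50.7
grasp_force: 30.0
[585.98954567 160.5675363   83.96208893] 0.0012165770125843324
the job is handed in; nothing more can be done
```

I turned the table to the green mark and let go of the knob, then carried the grey block over the guard; by my measurements it is now held level and still, lined up with the pocket about 15 mm above the locators. The job was handed in at about 18 s.

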